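Ticket holder behind the shelf lip

ROBOT

A 7-joint arm with a two-finger parallel gripper is mounted at the origin on the work surface. World frame = base frame: x ahead of the robot, y to its left, z up, the work surface at z = 0. Lengths are in m, angles in rad, forces in N, time in s.
With the tool pointing down it reaches from about 0.425 to 0.925 m from the base axis. Payload 6.8 kg.
Tool frame: the origin (TCP) lies at the very end of the fingers, on their centre line; the grasp point (between the pads) lies 19 mm behind it; z points along the fingers, y is the line along which they close (so a half turn about z gives the same grasp; the last joint's range is limited). The gripper opens to 85 mm and grips with 20 to 120 N. Pads are 22 mm wide; open, the fingers measure 114 mm over their backs; the gripper's body (76 mm by 85 mm) begins 54 mm behind the grasp point. The pads swing forward as they close: fully open they stand 13 mm farther back than shut.
Start: joints at [1.141, 0.477, 0.022, 1.555, -0.011, 1.109, -0.083], TCP at [0.213, -0.64, 0.231] pointing down, gripper open.
Joint ranges: [-2.96, 2.96], [-0.34, 2.1], [-1.41, 1.46], [0.24, 2.44], [-1.37, 4.51], [0.17, 1.92], [-2.96, 2.96]. Speed limits (rad/s): [2.39, 2.39, 3.14, 3.14, 3.14, 3.14, 3.14].

INTERFACE

Orientations are given as a unit quaternion [w, x, y, z].
In Python, from station import * gives the robot as it stands.
- The arm moves only by the tool jog_arm, never from a script. Its argument "moves" is one flat list of numbers, 7 for each row, row after row: the shift along the tool's x, y, z normalised to -1 to 1, where 1 is 20 mm, then the turn, a rotation vector about the tool's x, y, z normalised to -1 to 1, where 1 is 4 degrees, then the opening, from 0 (shut) to 1 (fully open). In form: [x, y, z, rx, ry, rz, claw, x, y, z, rx, ry, rz, claw, ...]. A call has exactly 8 rows; each row shifts and turns the commanded pose from where the row before left it, along the tool's axes as they then stand; what a row does not reach is not made up. A row lasts 1/12 s, in which the tool goes at most 41.7 mm and 7.16 degrees, less where a joint would pass 70% of its speed; a pose out of reach is approached as far as the arm can. A call with a number of a shift or a turn outside -1 to 1 is refused whole. A call with a gripper value outside its range is refused whole. The fingers move at their own pace and stop on an object; "grip_force" is the grip in N (left out, the last holds). Time passes only in rows, so rows that do not move let the fingers close, or fill a call up. It gives the time, the measured TCP pose, the force, the opening and the grip force at its end, in the units of the state.
- get_obs(): the state, without advancing time (a new reading comes with each control period).
- read_camera(name): name is "scene" or "side" or "wrist"; returns a dict with "color" (480x640x3 uint8, blue, green, red), "fx", "fy", "cx", "cy" (pixels), "rvec" (rotation vector, rad) and "tvec" (3), from world to camera coordinates, as OpenCV has them. Camera axes: x right, y down, z forward; pixel columns grow to the right and rows downward; lengths in m; the calibration is good to about 2 mm. The wrist camera is an equidistant fisheye: a pixel r from the principal point sees the ray r / f radians off the axis. A picture is of the moment at which its call begins. There is no depth.
- hand_in(): hands the job in; it is judged then, once.
The state is a dict: "t": time; "q": joint angles; "joint_vel": joint speeds; "joint_torque": joint torques, N m; "eef_pos": TCP position; "tool_rot": TCP orientation; "contact_force": force on the tool from outside, world axes, zero at the start; "torque": the same for the moment, N m; "gripper_width": opening from 0.0 (shut) to 1.0 (fully open); "grasp_force": force on a finger pad.
Only numpy, scipy, OpenCV 4.12 (cv2) and the standard library are available. Lean on these libraries where they do the work, as an engineer would, in place of code of your own. Each camera call takes 0.05 s, during which the arm holds its last target. There are 200 camera calls.

TASK

The sprockets from the green bin have been put away in the one bay of the bench shelf that has no ticket holder yet. Take the ticket holder off the rim of the bin, lower it card side out over the shelf lip in the middle of that bay, feeling for the gap so that its tongue goes down behind the lip, and push it fully home. Finish with the holder still in the gripper, pressed firmly down on the lip (about 10 N) while its sticky pad takes; do not let go, never ram it (no more than 60 N), and leave the bin and the things on the bench where they are.

Things in the scene. Friction and masses are not known exactly. Their poses are not given: they have to be found in the camera images.
- holder: white plastic ticket holder hung on the bin's rim, 70 mm wide (y), 40 g: an upside-down U astride the wall. Origin: middle of the ceiling of the gap between its legs (the seat, rests on the rim). x from card side to tongue side, z up. Gap x -3 to +3 mm. Front leg: face plate x -6 to -3 mm, 26 mm below to 26 mm above the origin, card on its -x face. Rear leg: the tongue, x +3 to +7 mm
- holder_grip (a point): middle of the holder's grip, 13 mm above and 1 mm to the card side of the holder's origin, axes as the holder's. Above the seat, face plate and rib together form this flat-sided grip 10 mm thick (x, -6 to +4 mm from the holder's origin), 60 mm wide (y), 26 mm high; take it across the thickness
- tongue_tip (a point): lower end of the holder's tongue, 34 mm below the holder's origin and 5 mm to its +x side. The tongue is 60 mm wide, 4 mm thick, its last 4 mm thinned to 2.4 mm
- bin: empty green open plastic bin, 150 x 160 mm (x, y), 80 mm high, walls 3 mm, 0.7 kg, loose on the bench. Origin: centre of its underside. The holder hangs on its front (-x) wall, card outward, and must rise 36 mm to clear the rim. Leave the bin where it stands (moved at most 40 mm)
- shelf: steel bench shelf, fixed, 400 mm along y, 220 deep along +x, three bays 120 wide parted by low walls. Origin: on the bench under the middle of the front lip. Lip: upright, 3 mm thick (x -1.5 to 1.5), top at z 125 mm. Behind it a slot x 1.5 to 9 mm, 47 mm deep, then the slot's rear wall (x 9 to 12, top at z 120). Nothing in the bays is taller than the lip but the two fitted holders (26 mm above it)
- lip_bead: black plastic bead 1.6 mm wide along the top edge of the shelf lip, on which a holder's seat rests. Part of the shelf: same origin and axes
- bay_lip (a point): the holder's place: on the top edge of the lip, in the middle of the bay without a ticket holder (dark sprockets lie in it; it may be any of the three). x into the shelf across the lip, y along the lip, z up. With the holder home its origin lies here and its axes agree with these. The nearest fitted holder is 120 mm away along y
- spray_can: grey can 60 mm across, 150 mm high, standing; leave alone (moved at most 30 mm). Origin: centre of its underside
- wrench: steel wrench 170 mm long, lying on the bench in front of the shelf; leave alone (moved at most 30 mm). Origin: under its middle
- tape_roll: black roll of tape 80 mm across, 24 mm high, lying on the bench; leave alone (moved at most 30 mm). Origin: centre of its underside

How it is judged:
On the way, in this order (a step that is already met when the one before it is completed fails the run):
1. the holder is lifted clear of the bin in the gripper (z of holder in the frame of bin above 0.12 m and contact force between the fingers and holder above 1 N and contact force between holder and bin below 0.1 N), for 0.2 s.
2. the gripped holder's tongue has started down behind the lip of the vacant bay (z of tongue_tip in the frame of bay_lip below -0.008 m and x of tongue_tip in the frame of bay_lip between 0.0015 and 0.009 m and y of tongue_tip in the frame of bay_lip between -0.035 and 0.035 m and contact force between the fingers and holder above 1 N), for 0.1 s.
At the end, for the whole second after the job is handed in: the holder straddles the lip of the vacant bay, card side out, tongue in the slot behind the lip, within 20 mm of the bay's middle, seat within 2.5 mm of the lip's top, upright within 6 degrees, at rest, the fingers still on it and pressing it on the lip's bead with more than 4 N (x of holder in the frame of bay_lip between -0.004 and 0.004 m and y of holder in the frame of bay_lip between -0.02 and 0.02 m and z of holder in the frame of bay_lip between -0.003 and 0.0025 m and x of tongue_tip in the frame of bay_lip between 0.0015 and 0.009 m and z of tongue_tip in the frame of bay_lip below -0.03 m and angle between the z axis of holder and the z axis of bay_lip, either way round below 0.1 rad and contact force between holder and lip_bead above 4 N and contact force between the fingers and holder above 3 N and linear speed of holder below 0.01 m/s); the arm keeps its last pose, push and grip.
It fails at once if the holder is rammed on the shelf with more than 60 N (contact force between holder and shelf above 60 N).
It fails at once if the bin is shifted by more than 40 mm (distance of bin from where it was at the start of the episode above 0.04 m).
It fails at once if the spray can is disturbed (distance of spray_can from where it was at the start of the episode above 0.03 m).
It fails at once if the wrench is disturbed (distance of wrench from where it was at the start of the episode above 0.03 m).
It fails at once if the tape roll is disturbed (distance of tape_roll from where it was at the start of the episode above 0.03 m).
It also fails if it takes over 45 s, if anything falls off the work surface, if the arm or the gripper's body presses on something with over 40 N, if the wrist force passes 120 N, or if a joint passes its speed limit or range.

## Working session

There is one attempt and no reset: what is moved stays moved. The work goes in short steps, Python scripts to look and compute and a tool call to move; the robot and the scene stay as the last step left them, time stands still between calls to the robot, and variables do not carry over. Pictures are saved under pics/ and viewed, at most 10 in all, crops included, and the job is handed in when it is done.

Besides the shell and the picture viewer there is one more tool, called after "Request:" as name(argument=value, ...), one argument or row to a line, values as JSON. jog_arm: Moves the arm, as the interface text tells. Scaled input: -1 to 1 covers 20 mm each way for a shift and 4 degrees each way for a turn. Its arguments: {"type":"object","properties":{"moves":{"type":"array"},"grip_force":{"type":"number"}},"required":["moves"]}

```bash
mkdir -p pics; ls
python3 - <<'E'
from station import *
import cv2,numpy as np
o=get_obs();print({k:np.round(v,3) for k,v in o.items()})
for n in("scene","side","wrist"):
    c=read_camera(n);cv2.imwrite(f"pics/{n}0.png",c["color"]);R=cv2.Rodrigues(np.array(c["rvec"],float))[0]
    print(n,c["fx"],c["fy"],c["cx"],c["cy"],(-R.T@np.array(c["tvec"]).ravel()).round(3),R.round(3).tolist())
E
```

```text
pics
{'t': np.float64(0.0), 'q': array([ 1.141,  0.478,  0.022,  1.556, -0.012,  1.109, -0.083]), 'joint_vel': array([ 0.001, -0.   , -0.001, -0.002,  0.   ,  0.001, -0.   ]), 'joint_torque': array([ 1.0000e-03, -5.9645e+01,  1.6080e+00, -2.8120e+01,  1.2000e-02,
        9.0000e-03,  0.0000e+00]), 'eef_pos': array([ 0.213, -0.64 ,  0.23 ]), 'tool_rot': array([-0.001,  0.987,  0.16 , -0.   ]), 'contact_force': array([ 0.067, -0.383, -0.556]), 'torque': array([ 0.006, -0.029, -0.014]), 'grasp_force': np.float64(0.0), 'gripper_width': np.float64(1.001)}
scene 467.6267593198294 467.6267593198294 316.1945236977508 246.68358328941798 [ 1.06  -0.053  0.832] [[0.073, 0.997, -0.011], [0.821, -0.066, -0.568], [-0.567, 0.032, -0.823]]
side 434.7643979386722 434.7643979386722 322.70568976569484 233.76347117001535 [ 0.145 -0.602  0.514] [[0.807, -0.591, 0.001], [-0.291, -0.399, -0.87], [0.514, 0.701, -0.494]]
wrist 371.64829954431775 371.64829954431775 314.69918043469175 244.5669751589879 [ 0.283 -0.618  0.375] [[0.317, -0.948, -0.003], [-0.909, -0.305, 0.286], [-0.272, -0.088, -0.958]]
```

View pics/scene0.png

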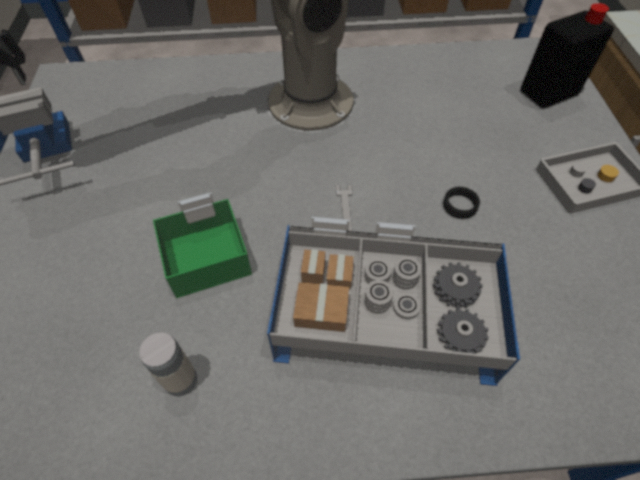

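View pics/side0.png

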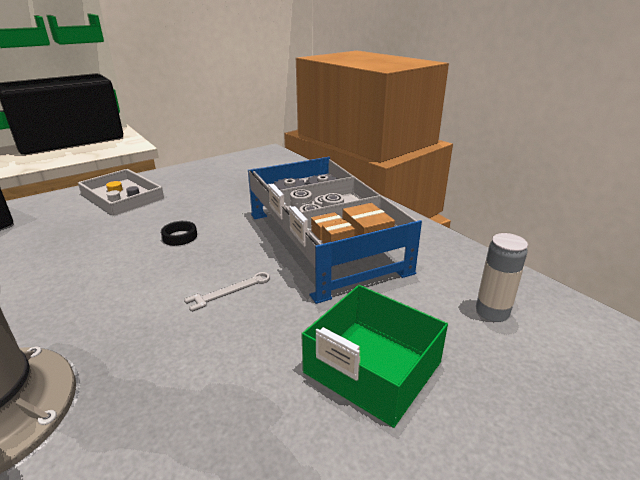

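The scene view shows the holder on the bin's near-robot wall at (197,207), and the fitted holders at (330,225) and (396,230). The sprockets are in the +y bay at (460,300), which has no holder. The side view shows the holder at (337,353) and the lip running from about (318,250) to (250,170). I'll zoom in next.

```bash
cat > h.py <<'E'
from station import *
import cv2,numpy as np
class Cam:
    def __init__(s,n):
        c=read_camera(n);s.n=n;s.img=c["color"];s.K=np.array([[c["fx"],0,c["cx"]],[0,c["fy"],c["cy"]],[0,0,1]])
        s.rv=np.array(c["rvec"],float);s.t=np.array(c["tvec"],float).ravel();s.R=cv2.Rodrigues(s.rv)[0];s.c=-s.R.T@s.t
    def ray(s,p):
        p=np.array(p,float)
        if s.n=="wrist":
            q=cv2.fisheye.undistortPoints(p.reshape(1,1,2),s.K,np.zeros(4)).ravel()
        else: q=cv2.undistortPoints(p.reshape(1,1,2),s.K,None).ravel()
        d=s.R.T@np.array([*q,1]);return d/np.linalg.norm(d)
    def plane(s,p,z): d=s.ray(p);return s.c+d*(z-s.c[2])/d[2]
    def proj(s,X):
        X=np.array(X,float).reshape(-1,1,3)
        f=cv2.fisheye.projectPoints(X,s.rv,s.t,s.K,np.zeros(4)) if s.n=="wrist" else cv2.projectPoints(X,s.rv,s.t,s.K,None)
        return f[0].reshape(-1,2)
def tri(a,p,b,q):
    d,e=a.ray(p),b.ray(q);s=np.linalg.lstsq(np.c_[d,-e],b.c-a.c,rcond=None)[0]
    P,Q=a.c+s[0]*d,b.c+s[1]*e;return (P+Q)/2,np.linalg.norm(P-Q)
E
python3 - <<'E'
import cv2,numpy as np
a=cv2.imread("pics/scene0.png");b=cv2.imread("pics/side0.png")
def z(i,x,y,w,h,k):return cv2.resize(i[y:y+h,x:x+w],None,fx=k,fy=k,interpolation=cv2.INTER_CUBIC)
cv2.imwrite("pics/c1.png",np.hstack([z(a,150,180,100,120,4),z(b,300,310,100,120,4)]))
cv2.imwrite("pics/c2.png",np.vstack([z(a,270,205,250,65,3.2),z(b,240,160,100,45,8)]))
E
```

```text
(no output)
```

View pics/c1.png

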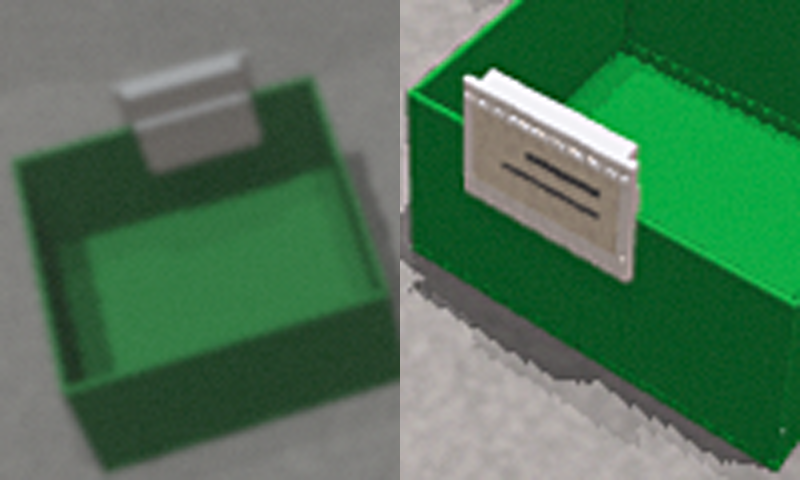

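View pics/c2.png

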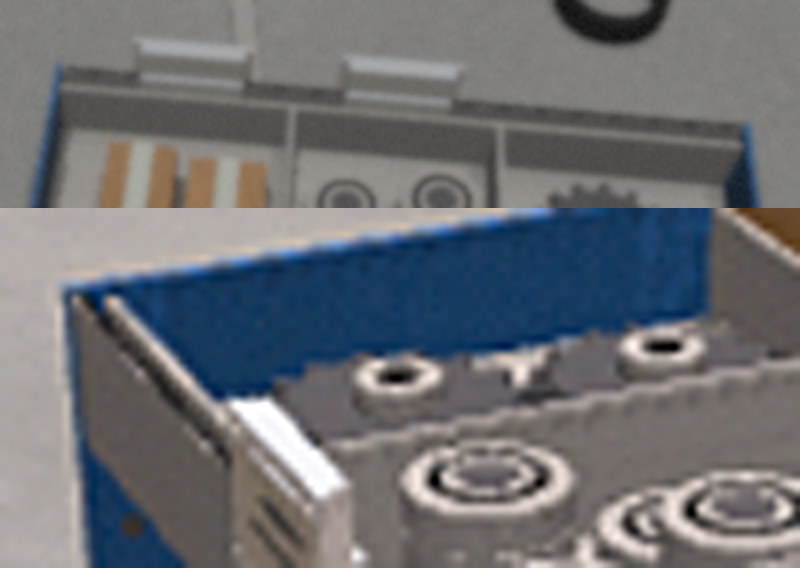

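The crops show the holder's plate top corners in the scene at (178,201) and (211,192.5), and in the side view at (359,350) and (316,329.5). The bin rim runs from (153.8,220) to (228.3,199.5) in the scene. The black bead runs from about (289,226) to (503,244).

Run:
```python
from h import *
a,b=Cam("scene"),Cam("side")
def A(u,v,x0=150,y0=180,k=4):return (x0+(u+.5)/k-.5,y0+(v+.5)/k-.5)
def B(u,v):return A(u-400,v,300,310)
L=tri(a,A(113,86),b,B(636,160));R=tri(a,A(245,51),b,B(463,78))
print("plate top -y",L,"+y",R,np.linalg.norm(L[0]-R[0]))
L=tri(a,A(122,100),b,B(637,147));R=tri(a,A(245,66),b,B(490,68));print("rib",L,R,np.linalg.norm(L[0]-R[0]))
P,Q=a.plane(A(15,160),.08),a.plane(A(313,78),.08);print("rim plane .08",P,Q,np.linalg.norm(P-Q))
S=lambda u,v:A(u,v,270,205,3.2)
for n,p,q in(("h1",(137,40),(248,48)),("h2",(344,58),(464,66))):
    P,Q=a.plane(S(*p),.151),a.plane(S(*q),.151);print(n,P,Q,np.linalg.norm(P-Q),(P+Q)/2)
P,Q=a.plane(S(60,70),.125),a.plane(S(745,126),.125);print("lip",P,Q,np.linalg.norm(P-Q))
# side: holder 2 plate top corners and lip end
D=lambda u,v:A(u,v-208,240,160,8)
for p in((230,405),(75,297)):print("side",D(*p),b.plane(D(*p),.151),b.plane(D(*p),.125))
print(tri(a,S(464,66),b,D(230,405)),tri(a,S(745,126),b,D(75,297)))
```

```text
plate top -y (array([ 0.42677412, -0.2962733 ,  0.10803352]), np.float64(0.0001747983265187276)) +y (array([ 0.40593921, -0.23070983,  0.10570888]), np.float64(0.0014602784028316705)) 0.06883361920772149
rib (array([ 0.4332184 , -0.29096555,  0.10525385]), np.float64(0.002034124414559757)) (array([ 0.41642486, -0.23081521,  0.1052284 ]), np.float64(0.0001576541175898835)) 0.06245067489003526
rim plane .08 [ 0.44790295 -0.35110174  0.08      ] [ 0.40536155 -0.20063302  0.08      ] 0.1563668956535653
h1 [ 0.52393669 -0.02870019  0.151     ] [0.53498807 0.03458832 0.151     ] 0.06424615871944618 [0.52946238 0.00294406 0.151     ]
h2 [0.54666302 0.08850008 0.151     ] [0.55790336 0.15564709 0.151     ] 0.06808131961801846 [0.55228319 0.12207358 0.151     ]
lip [ 0.52227646 -0.07477851  0.125     ] [0.59442492 0.31544956 0.125     ] 0.3968417196016172
side (268.3125, 184.1875) [0.55587611 0.15267862 0.151     ] [0.58529453 0.20669726 0.125     ]
side (248.9375, 170.6875) [0.55942363 0.24618679 0.151     ] [0.589096   0.30689927 0.125     ]
(array([0.55730119, 0.15578839, 0.14977054]), np.float64(0.0006135279452894487)) (array([0.59306108, 0.31643527, 0.12166549]), np.float64(0.0017182837940719156))
```

Measurements agree across views: the grip's middle is near (0.421,-0.262), top at z 0.106, yaw about 15.7°. The shelf yaw is about -10.5°. I'll plan the approach to above the grip.

```bash
cat >> h.py <<'E'
from scipy.spatial.transform import Rotation as Ro
def plan(p,phi,N,claw,dec=2):
    "rows from the measured pose to TCP p, tool pointing down, tool x heading phi deg"
    o=get_obs();R=Ro.from_quat(np.roll(o["tool_rot"],-1));x=np.array(o["eef_pos"],float);p=np.array(p,float)
    c,s=np.cos(np.radians(phi)),np.sin(np.radians(phi));T=Ro.from_matrix(np.array([[c,s,0],[s,-c,0],[0,0,-1]]))
    r=(R.inv()*T).as_rotvec();print("from",x.round(4),"turn",np.degrees(r).round(1),"shift",(p-x).round(4))
    rows=[];d=(p-x)/N
    for k in range(N):
        Rk=R*Ro.from_rotvec(r*k/N);rows.append([*(Rk.inv().apply(d)/.02).round(dec),*(np.degrees(r)/N/4).round(dec),claw])
    for k in range(0,N,8):print([float(v) if v else 0 for w in rows[k:k+8] for v in w])
E
python3 -c "
from h import *
plan([.421,-.262,.19],105.7,24,1)"
```

```text
from [ 0.2134 -0.6401  0.2308] turn [ -0.   -0.  -87.3] shift [ 0.2076  0.3781 -0.0408]
[0.66, -0.61, 0.09, 0, 0, -0.91, 1.0, 0.7, -0.57, 0.09, 0, 0, -0.91, 1.0, 0.73, -0.52, 0.09, 0, 0, -0.91, 1.0, 0.76, -0.47, 0.09, 0, 0, -0.91, 1.0, 0.79, -0.43, 0.09, 0, 0, -0.91, 1.0, 0.82, -0.37, 0.09, 0, 0, -0.91, 1.0, 0.84, -0.32, 0.09, 0, 0, -0.91, 1.0, 0.86, -0.27, 0.09, 0, 0, -0.91, 1.0]
[0.87, -0.21, 0.09, 0, 0, -0.91, 1.0, 0.88, -0.16, 0.09, 0, 0, -0.91, 1.0, 0.89, -0.1, 0.09, 0, 0, -0.91, 1.0, 0.9, -0.04, 0.09, 0, 0, -0.91, 1.0, 0.9, 0.01, 0.09, 0, 0, -0.91, 1.0, 0.9, 0.07, 0.09, 0, 0, -0.91, 1.0, 0.89, 0.13, 0.09, 0, 0, -0.91, 1.0, 0.88, 0.18, 0.09, 0, 0, -0.91, 1.0]
[0.87, 0.24, 0.09, 0, 0, -0.91, 1.0, 0.85, 0.29, 0.09, 0, 0, -0.91, 1.0, 0.83, 0.35, 0.09, 0, 0, -0.91, 1.0, 0.81, 0.4, 0.09, 0, 0, -0.91, 1.0, 0.78, 0.45, 0.09, 0, 0, -0.91, 1.0, 0.75, 0.5, 0.09, 0, 0, -0.91, 1.0, 0.72, 0.54, 0.09, 0, 0, -0.91, 1.0, 0.68, 0.59, 0.09, 0, 0, -0.91, 1.0]
```

Request:
jog_arm(
  moves=[0.66,-0.61,0.09,0,0,-0.91,1,0.7,-0.57,0.09,0,0,-0.91,1,0.73,-0.52,0.09,0,0,-0.91,1,0.76,-0.47,0.09,0,0,-0.91,1,0.79,-0.43,0.09,0,0,-0.91,1,0.82,-0.37,0.09,0,0,-0.91,1,0.84,-0.32,0.09,0,0,-0.91,1,0.86,-0.27,0.09,0,0,-0.91,1],
  grip_force=60,
)

```text
t: 0.92
eef_pos: [0.2831, -0.5135, 0.2168]
tool_rot: [-0.0, 0.914, 0.405, -0.0]
contact_force: [0.6, 0.6, 1.1]
gripper_width: 0.999
grasp_force: 0.0
```

Request:
jog_arm(
  moves=[0.87,-0.21,0.09,0,0,-0.91,1,0.88,-0.16,0.09,0,0,-0.91,1,0.89,-0.1,0.09,0,0,-0.91,1,0.9,-0.04,0.09,0,0,-0.91,1,0.9,0.01,0.09,0,0,-0.91,1,0.9,0.07,0.09,0,0,-0.91,1,0.89,0.13,0.09,0,0,-0.91,1,0.88,0.18,0.09,0,0,-0.91,1],
)

```text
t: 1.58
eef_pos: [0.3522, -0.3875, 0.2024]
tool_rot: [0.0, 0.783, 0.622, -0.0]
contact_force: [0.9, 0.1, -0.7]
gripper_width: 0.999
grasp_force: 0.0
```

Request:
jog_arm(
  moves=[0.87,0.24,0.09,0,0,-0.91,1,0.85,0.29,0.09,0,0,-0.91,1,0.83,0.35,0.09,0,0,-0.91,1,0.81,0.4,0.09,0,0,-0.91,1,0.78,0.45,0.09,0,0,-0.91,1,0.75,0.5,0.09,0,0,-0.91,1,0.72,0.54,0.09,0,0,-0.91,1,0.68,0.59,0.09,0,0,-0.91,1],
)

```text
t: 2.25
eef_pos: [0.4219, -0.2602, 0.188]
tool_rot: [0.0, 0.601, 0.8, 0.0]
contact_force: [-0.1, 0.1, 0.2]
gripper_width: 0.998
grasp_force: 0.0
```

Run:
```python
from h import *
w=Cam("wrist");print(w.c.round(3),get_obs()["q"].round(2))
cv2.imwrite("pics/w1.png",cv2.resize(w.img,None,fx=1.25,fy=1.25))
print(w.proj([[.4206,-.2622,.106],[.4059,-.2307,.106],[.4268,-.2963,.106],w.c]).round(1))
plan([.421,-.262,.083],105.7,8,1)
```

```text
[ 0.403 -0.191  0.333] [ 0.81  0.27 -0.46  2.    0.15  0.91  0.57]
[[310.8 253.9]
 [302.1 200.9]
 [305.7 302.6]
 [879.3 295.9]]
from [ 0.4238 -0.2564  0.1878] turn [ 0.1 -0.1  0.9] shift [-0.0028 -0.0056 -0.1048]
[-0.03, -0.03, 0.66, 0, 0, 0.03, 1.0, -0.03, -0.03, 0.66, 0, 0, 0.03, 1.0, -0.03, -0.03, 0.66, 0, 0, 0.03, 1.0, -0.03, -0.03, 0.66, 0, 0, 0.03, 1.0, -0.03, -0.03, 0.66, 0, 0, 0.03, 1.0, -0.03, -0.03, 0.66, 0, 0, 0.03, 1.0, -0.03, -0.03, 0.66, 0, 0, 0.03, 1.0, -0.03, -0.03, 0.66, 0, 0, 0.03, 1.0]
```

View pics/w1.png

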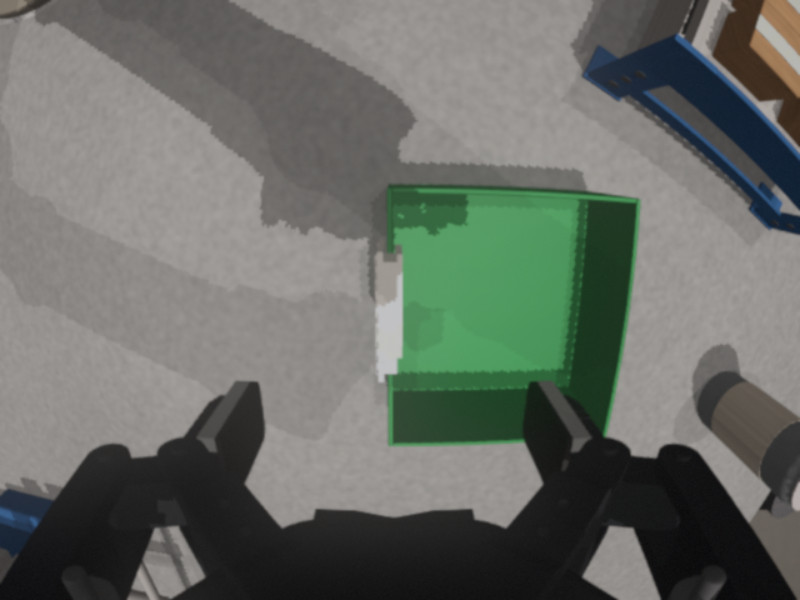

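The wrist view shows the holder's top centred at (389,315) in the enlarged picture, which is (311,252) native. The prediction was (311,254), and the plate is square to the fingers. Descending.

Request:
jog_arm(
  moves=[-0.03,-0.03,0.66,0,0,0.03,1,-0.03,-0.03,0.66,0,0,0.03,1,-0.03,-0.03,0.66,0,0,0.03,1,-0.03,-0.03,0.66,0,0,0.03,1,-0.03,-0.03,0.66,0,0,0.03,1,-0.03,-0.03,0.66,0,0,0.03,1,-0.03,-0.03,0.66,0,0,0.03,1,-0.03,-0.03,0.66,0,0,0.03,1],
)

```text
t: 2.97
eef_pos: [0.4182, -0.2671, 0.0818]
tool_rot: [0.0, 0.609, 0.793, 0.0]
contact_force: [-0.2, 0.3, -0.7]
gripper_width: 1.001
grasp_force: 0.0
```

Run:
```python
from h import *
w=Cam("wrist")
plan([.421,-.262,.083],105.7,4,1)
```

```text
from [ 0.4167 -0.2666  0.0796] turn [-0.1 -0.2 -0.7] shift [0.0043 0.0046 0.0034]
[0.04, 0.07, -0.04, -0.01, -0.01, -0.05, 1.0, 0.04, 0.07, -0.04, -0.01, -0.01, -0.05, 1.0, 0.04, 0.07, -0.04, -0.01, -0.01, -0.05, 1.0, 0.04, 0.07, -0.04, -0.01, -0.01, -0.05, 1.0]
```

Request:
jog_arm(
  moves=[0,0,0,0,0,0,1,0,0,0,0,0,0,1,0,0,0,0,0,0,1,0,0,0,0,0,0,1,0,0,0,0,0,0,1,0,0,0,0,0,0,1,0,0,0,0,0,0,1,0,0,0,0,0,0,1],
)

```text
t: 3.68
eef_pos: [0.4177, -0.2678, 0.0827]
tool_rot: [0.0, 0.61, 0.792, -0.0]
contact_force: [0.3, -0.5, -0.6]
gripper_width: 1.001
grasp_force: 0.0
```

Run:
```python
from h import *
plan([.4206,-.262,.083],105.7,4,1)
```

```text
from [ 0.4177 -0.2678  0.0827] turn [ 0.   0.  -0.9] shift [0.0029 0.0058 0.0003]
[0.06, 0.05, 0, 0, 0, -0.05, 1.0, 0.06, 0.05, 0, 0, 0, -0.05, 1.0, 0.06, 0.05, 0, 0, 0, -0.05, 1.0, 0.06, 0.05, 0, 0, 0, -0.05, 1.0]
```

Request:
jog_arm(
  moves=[0.06,0.05,0,0,0,-0.05,1,0.06,0.05,0,0,0,-0.05,1,0.06,0.05,0,0,0,-0.05,0.5,0.06,0.05,0,0,0,-0.05,0.3,0,0,0,0,0,0,0,0,0,0,0,0,0,0,0,0,0,0,0,0,0,0,0,0,0,0,0,0],
  grip_force=60,
)

```text
t: 4.35
eef_pos: [0.4202, -0.2621, 0.0825]
tool_rot: [-0.0, 0.604, 0.797, -0.0]
contact_force: [-1.5, -0.1, 6.2]
gripper_width: 0.145
grasp_force: 11.6
```

Request:
jog_arm(
  moves=[0,0,0,0,0,0,0,0,0,0,0,0,0,0,0,0,0,0,0,0,0,0,0,0,0,0,0,0,0,0,0,0,0,0,0,0,0,0,0,0,0,0,0,0,0,0,0,0,0,0,0,0,0,0,0,0],
)

```text
t: 5.02
eef_pos: [0.4201, -0.2622, 0.0828]
tool_rot: [-0.0, 0.604, 0.797, -0.0]
contact_force: [-1.9, 0.6, 5.4]
gripper_width: 0.121
grasp_force: 58.8
```

Run:
```python
from h import *
plan([.4206,-.262,.225],105.7,16,0)
```

```text
from [ 0.4201 -0.2622  0.0828] turn [-0.   0.  -0.1] shift [0.0005 0.0002 0.1422]
[0, 0, -0.44, 0, 0, 0, 0, 0, 0, -0.44, 0, 0, 0, 0, 0, 0, -0.44, 0, 0, 0, 0, 0, 0, -0.44, 0, 0, 0, 0, 0, 0, -0.44, 0, 0, 0, 0, 0, 0, -0.44, 0, 0, 0, 0, 0, 0, -0.44, 0, 0, 0, 0, 0, 0, -0.44, 0, 0, 0, 0]
[0, 0, -0.44, 0, 0, 0, 0, 0, 0, -0.44, 0, 0, 0, 0, 0, 0, -0.44, 0, 0, 0, 0, 0, 0, -0.44, 0, 0, 0, 0, 0, 0, -0.44, 0, 0, 0, 0, 0, 0, -0.44, 0, 0, 0, 0, 0, 0, -0.44, 0, 0, 0, 0, 0, 0, -0.44, 0, 0, 0, 0]
```

Request:
jog_arm(
  moves=[0,0,-0.3,0,0,0,0,0,0,-0.3,0,0,0,0,0,0,-0.44,0,0,0,0,0,0,-0.44,0,0,0,0,0,0,-0.44,0,0,0,0,0,0,-0.44,0,0,0,0,0,0,-0.44,0,0,0,0,0,0,-0.44,0,0,0,0],
)

```text
t: 5.68
eef_pos: [0.4203, -0.2621, 0.1484]
tool_rot: [0.0, 0.604, 0.797, -0.0]
contact_force: [0.1, 0.3, -0.5]
gripper_width: 0.118
grasp_force: 58.7
```

Request:
jog_arm(
  moves=[0,0,-0.6,0,0,0,0,0,0,-0.6,0,0,0,0,0,0,-0.6,0,0,0,0,0,0,-0.6,0,0,0,0,0,0,-0.6,0,0,0,0,0,0,-0.4,0,0,0,0,0,0,-0.3,0,0,0,0,0,0,0,0,0,0,0],
)

```text
t: 6.35
eef_pos: [0.4209, -0.2624, 0.2226]
tool_rot: [0.001, 0.604, 0.797, 0.0]
contact_force: [0.6, 0.4, -0.2]
gripper_width: 0.119
grasp_force: 58.7
```

Run:
```python
from h import *
a,b=Cam("scene"),Cam("side");w=Cam("wrist")
o=get_obs();print(o["eef_pos"],o["gripper_width"],o["grasp_force"],o["contact_force"])
for c in(a,b,w): cv2.imwrite(f"pics/{c.n}2.png",c.img); print(c.proj([o["eef_pos"]]))
def z(i,x,y,w,h,k):return cv2.resize(i[y:y+h,x:x+w],None,fx=k,fy=k,interpolation=cv2.INTER_CUBIC)
p=np.int32(b.proj([o["eef_pos"]])[0]);q=np.int32(w.proj([o["eef_pos"]])[0])
print(p,q)
cv2.imwrite("pics/c3.png",np.hstack([z(b.img,p[0]-50,p[1]-70,100,140,4),cv2.resize(w.img[100:400,200:440],(400,560)) ]))
# bay estimate
h1=np.array([.52946,.00294]);h2=np.array([.55228,.12207]);print("3rd by extrap (plate front edge)",2*h2-h1)
```

```text
[ 0.41989477 -0.26193666  0.22078379] 0.11509261695452644 58.750017676502466 [ 0.78951707  0.04479232 -0.66892448]
[[181.36046223 157.3719526 ]]
[[339.65035179 266.43752603]]
[[312.35448387 307.93123557]]
[339 266] [312 307]
3rd by extrap (plate front edge) [0.5751 0.2412]
```

View pics/c3.png

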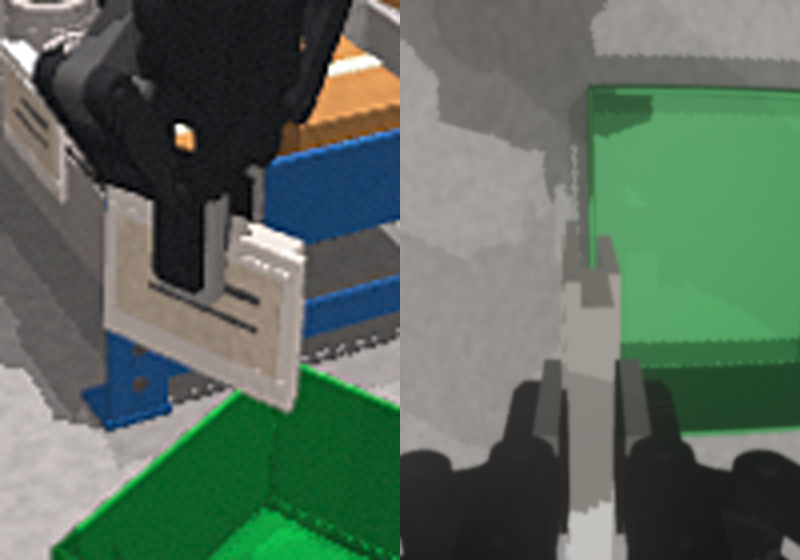

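The holder is held upright and clear of the bin. In the side crop its plate corners are at about (105,188) and (303,243). Next I'll move so the wrist camera looks at the vacant bay's lip.

Run:
```python
from h import *
plan([.566,.166,.215],79.5,24,0)
```

```text
from [ 0.4199 -0.2619  0.2208] turn [-0.  -0.  26.1] shift [ 0.1461  0.4279 -0.0058]
[0.78, 0.53, 0.01, 0, 0, 0.27, 0, 0.79, 0.52, 0.01, 0, 0, 0.27, 0, 0.8, 0.5, 0.01, 0, 0, 0.27, 0, 0.81, 0.49, 0.01, 0, 0, 0.27, 0, 0.81, 0.47, 0.01, 0, 0, 0.27, 0, 0.82, 0.46, 0.01, 0, 0, 0.27, 0, 0.83, 0.44, 0.01, 0, 0, 0.27, 0, 0.84, 0.43, 0.01, 0, 0, 0.27, 0]
[0.85, 0.41, 0.01, 0, 0, 0.27, 0, 0.86, 0.39, 0.01, 0, 0, 0.27, 0, 0.86, 0.38, 0.01, 0, 0, 0.27, 0, 0.87, 0.36, 0.01, 0, 0, 0.27, 0, 0.88, 0.34, 0.01, 0, 0, 0.27, 0, 0.88, 0.33, 0.01, 0, 0, 0.27, 0, 0.89, 0.31, 0.01, 0, 0, 0.27, 0, 0.9, 0.29, 0.01, 0, 0, 0.27, 0]
[0.9, 0.28, 0.01, 0, 0, 0.27, 0, 0.91, 0.26, 0.01, 0, 0, 0.27, 0, 0.91, 0.24, 0.01, 0, 0, 0.27, 0, 0.91, 0.22, 0.01, 0, 0, 0.27, 0, 0.92, 0.21, 0.01, 0, 0, 0.27, 0, 0.92, 0.19, 0.01, 0, 0, 0.27, 0, 0.93, 0.17, 0.01, 0, 0, 0.27, 0, 0.93, 0.15, 0.01, 0, 0, 0.27, 0]
```

Request:
jog_arm(
  moves=[0.78,0.53,0.01,0,0,0.27,0,0.79,0.52,0.01,0,0,0.27,0,0.8,0.5,0.01,0,0,0.27,0,0.81,0.49,0.01,0,0,0.27,0,0.81,0.47,0.01,0,0,0.27,0,0.82,0.46,0.01,0,0,0.27,0,0.83,0.44,0.01,0,0,0.27,0,0.84,0.43,0.01,0,0,0.27,0],
)

```text
t: 7.17
eef_pos: [0.4685, -0.1184, 0.2189]
tool_rot: [-0.001, 0.663, 0.749, -0.0]
contact_force: [-0.4, -0.1, -0.9]
gripper_width: 0.122
grasp_force: 58.8
```

Request:
jog_arm(
  moves=[0.85,0.41,0.01,0,0,0.27,0,0.86,0.39,0.01,0,0,0.27,0,0.86,0.38,0.01,0,0,0.27,0,0.87,0.36,0.01,0,0,0.27,0,0.88,0.34,0.01,0,0,0.27,0,0.88,0.33,0.01,0,0,0.27,0,0.89,0.31,0.01,0,0,0.27,0,0.9,0.29,0.01,0,0,0.27,0],
)

```text
t: 7.83
eef_pos: [0.5169, 0.0243, 0.2172]
tool_rot: [-0.001, 0.718, 0.697, -0.001]
contact_force: [-0.2, -0.4, -1.9]
gripper_width: 0.117
grasp_force: 58.7
```

Request:
jog_arm(
  moves=[0.9,0.28,0.01,0,0,0.27,0,0.91,0.26,0.01,0,0,0.27,0,0.91,0.24,0.01,0,0,0.27,0,0.91,0.22,0.01,0,0,0.27,0,0.92,0.21,0.01,0,0,0.27,0,0.92,0.19,0.01,0,0,0.27,0,0.93,0.17,0.01,0,0,0.27,0,0.93,0.15,0.01,0,0,0.27,0],
)

```text
t: 8.5
eef_pos: [0.5651, 0.167, 0.2154]
tool_rot: [-0.0, 0.768, 0.641, -0.001]
contact_force: [0.1, -0.4, -0.0]
gripper_width: 0.118
grasp_force: 58.7
```

Request:
jog_arm(
  moves=[0,0,0,0,0,0,0,0,0,0,0,0,0,0,0,0,0,0,0,0,0,0,0,0,0,0,0,0,0,0,0,0,0,0,0,0,0,0,0,0,0,0,0,0,0,0,0,0,0,0,0,0,0,0,0,0],
)

```text
t: 9.17
eef_pos: [0.5654, 0.166, 0.2166]
tool_rot: [0.0, 0.768, 0.641, 0.0]
contact_force: [0.5, -1.0, -1.5]
gripper_width: 0.12
grasp_force: 58.8
```

Run:
```python
from h import *
w=Cam("wrist");o=get_obs();print(o["eef_pos"].round(4),w.c.round(4),o["contact_force"].round(2))
cv2.imwrite("pics/w3.png",w.img);cv2.imwrite("pics/w3c.png",cv2.resize(w.img[60:460,160:500],None,fx=1.5,fy=1.5,interpolation=cv2.INTER_CUBIC))
print(w.proj([[.5806,.2392,.125],[.5583,.1203,.125],[.5944,.3154,.125],o["eef_pos"]]).round(1))
```

```text
[0.5654 0.1661 0.2166] [0.5794 0.2369 0.3614] [-0.31 -0.4  -0.22]
[[316.5 133.5]
 [315.2 310. ]
 [316.5  16.2]
 [312.4 309.1]]
```

View pics/w3c.png

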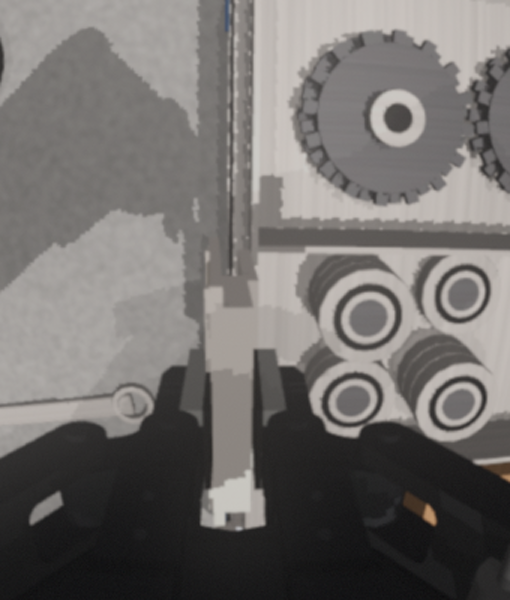

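The wrist view shows the lip line running vertically at crop x≈232, with the held holder just below it at x≈230. The sprocket bay is at the top right. Next I'll take intensity profiles across the lip.

Run:
```python
from h import *
g=cv2.imread("pics/w3.png").astype(float).mean(2)
print("      ",list(range(290,336)))
for r in range(70,240,15):print(r,g[r-3:r+4,290:336].mean(0).astype(int).tolist())
```

```text
[290, 291, 292, 293, 294, 295, 296, 297, 298, 299, 300, 301, 302, 303, 304, 305, 306, 307, 308, 309, 310, 311, 312, 313, 314, 315, 316, 317, 318, 319, 320, 321, 322, 323, 324, 325, 326, 327, 328, 329, 330, 331, 332, 333, 334, 335]
70 [161, 155, 141, 126, 121, 119, 117, 116, 116, 116, 117, 118, 119, 120, 119, 116, 112, 107, 104, 100, 89, 90, 106, 114, 95, 102, 145, 167, 160, 144, 137, 135, 131, 123, 115, 113, 113, 110, 112, 151, 186, 194, 194, 193, 189, 186]
85 [153, 144, 131, 120, 117, 117, 117, 117, 117, 117, 117, 117, 117, 117, 114, 109, 104, 103, 103, 103, 103, 111, 128, 128, 102, 113, 161, 176, 163, 145, 137, 134, 130, 121, 115, 117, 120, 111, 119, 164, 188, 195, 195, 193, 189, 187]
100 [164, 156, 140, 124, 118, 117, 118, 119, 119, 119, 119, 119, 119, 119, 119, 114, 108, 106, 105, 105, 106, 114, 121, 102, 83, 111, 158, 162, 145, 136, 134, 133, 128, 119, 113, 113, 112, 101, 125, 176, 193, 196, 196, 193, 190, 188]
115 [156, 143, 126, 119, 118, 118, 118, 117, 116, 115, 115, 116, 117, 117, 115, 111, 108, 106, 106, 105, 106, 114, 121, 101, 84, 115, 157, 159, 142, 135, 133, 132, 126, 1
[... 1218 characters left out ...]
 131, 129]
205 [148, 145, 132, 122, 118, 116, 116, 116, 117, 118, 118, 118, 118, 116, 111, 104, 101, 100, 100, 100, 101, 105, 103, 76, 80, 116, 129, 130, 129, 128, 125, 118, 110, 107, 105, 98, 93, 103, 121, 128, 130, 130, 128, 127, 127, 128]
220 [117, 117, 117, 115, 109, 105, 104, 105, 107, 111, 114, 114, 115, 115, 114, 109, 104, 101, 101, 102, 104, 102, 86, 66, 76, 115, 139, 140, 132, 127, 123, 116, 109, 109, 113, 108, 98, 108, 124, 129, 129, 124, 108, 96, 93, 93]
235 [118, 118, 117, 112, 106, 105, 117, 140, 134, 122, 116, 115, 114, 114, 114, 114, 112, 108, 104, 103, 102, 99, 86, 66, 77, 113, 132, 129, 113, 106, 110, 114, 114, 115, 115, 115, 115, 116, 120, 130, 144, 159, 176, 184, 185, 185]
```

Run:
```python
from h import *
w=Cam("wrist");o=get_obs();R=Ro.from_quat(np.roll(o["tool_rot"],-1));p=o["eef_pos"]
g=w.img.astype(float).mean(2)
for r in (263,268,273,278,283,288):print(r,g[r-1:r+2,292:338].mean(0).astype(int).tolist())
# predicted columns of the grip's top edges (tool y -5,+5; tool z -23 mm)
for x in (.015,.025,.032):print(x,w.proj(p+R.apply([[x,-.005,-.023],[x,.005,-.023]])).round(1).tolist())
P=[]
for r in range(70,226,5):
    s=255-g[r-2:r+3].mean(0)[311:318];s=np.clip(s-140,0,None);c=311+(s*np.arange(7)).sum()/s.sum()
    P.append(w.plane((c,r),.125))
P=np.array(P);m=P.mean(0);d=np.linalg.svd(P-m)[2][0];d*=np.sign(d[1])
print("bead line",m,"yaw",np.degrees(np.arctan2(-d[0],d[1])),"resid mm",1e3*np.std((P-m)@[d[1],-d[0],0]))
T=R.inv().apply(P-p);print("bead in tool frame y mm: first,last,mean",1e3*T[[0,-1],1],1e3*T[:,1].mean())
# bay divider / blue end for y
for q in((160+262/1.5,60+240/1.5),(160+228/1.5,60+30/1.5),(160+262/1.5,60+222/1.5)):print(w.plane(q,.12).round(4))
```

```text
263 [103, 103, 105, 117, 143, 166, 172, 173, 174, 174, 173, 171, 167, 163, 162, 158, 145, 127, 118, 116, 117, 119, 120, 120, 120, 120, 120, 120, 120, 120, 120, 120, 120, 121, 123, 127, 140, 155, 160, 163, 173, 178, 181, 180, 178, 175]
268 [102, 103, 104, 116, 140, 157, 162, 163, 166, 168, 168, 166, 162, 161, 161, 161, 160, 160, 160, 161, 160, 161, 161, 160, 161, 160, 160, 160, 161, 161, 161, 160, 160, 161, 160, 161, 161, 160, 161, 162, 165, 168, 169, 168, 167, 167]
273 [107, 106, 108, 118, 139, 152, 149, 149, 155, 159, 160, 160, 161, 160, 161, 160, 160, 160, 160, 160, 160, 160, 160, 161, 160, 160, 161, 160, 160, 160, 160, 161, 160, 161, 160, 160, 160, 160, 160, 162, 165, 168, 168, 168, 167, 167]
278 [131, 111, 104, 108, 127, 147, 147, 147, 154, 159, 160, 160, 160, 161, 161, 160, 160, 160, 160, 160, 160, 160, 160, 160, 160, 160, 160, 160, 160, 160, 160, 160, 160, 160, 160, 160, 160, 160, 160, 162, 165, 168, 169, 167, 167, 167]
283 [118, 103, 97, 100, 120, 148, 157, 154, 154, 159, 160, 160, 160, 160, 160, 160, 160, 159, 160, 160, 160, 160, 160, 160, 160, 160, 160, 160, 160, 160, 160, 160, 160, 160, 160, 160, 160, 160, 160, 162, 165, 168, 167, 167, 166, 167]
288 [122, 109, 97, 99, 119, 148, 158, 160, 159, 160, 160, 160, 160, 160, 160, 160, 160, 160, 160, 160, 160, 160, 160, 160, 160, 160, 160, 160, 160, 160, 160, 160, 160, 160, 160, 160, 160, 160, 160, 162, 165, 167, 168, 167, 166, 167]
0.015 [[298.0, 300.4], [325.7, 300.4]]
0.025 [[297.5, 274.6], [326.0, 274.7]]
0.032 [[297.3, 255.7], [326.2, 255.8]]
bead line [0.57719734 0.23077035 0.125     ] yaw -10.344068841220265 resid mm 0.24993925543230927
bead in tool frame y mm: first,last,mean [-0.47099302 -0.22082657] 0.10232998121355613
[0.5824 0.181  0.12  ]
[0.584  0.2744 0.12  ]
[0.5838 0.1891 0.12  ]
```

The bead lies 0.1 mm off the tool's centre plane, at yaw -10.35°. The bay's middle is near y 0.241. Now I'll hover above it.

Run:
```python
from h import *
plan([.5779,.2412,.182],79.65,8,0,3)
```

```text
from [0.5653 0.1662 0.2166] turn [0.  0.  0.1] shift [ 0.0126  0.075  -0.0346]
[0.475, -0.007, 0.216, 0, 0, 0.002, 0, 0.475, -0.007, 0.216, 0, 0, 0.002, 0, 0.475, -0.007, 0.216, 0, 0, 0.002, 0, 0.475, -0.007, 0.216, 0, 0, 0.002, 0, 0.475, -0.007, 0.216, 0, 0, 0.002, 0, 0.475, -0.007, 0.216, 0, 0, 0.002, 0, 0.475, -0.007, 0.216, 0, 0, 0.002, 0, 0.475, -0.007, 0.216, 0, 0, 0.002, 0]
```

Request:
jog_arm(
  moves=[0.475,-0.007,0.216,0,0,0,0,0.475,-0.007,0.216,0,0,0,0,0.475,-0.007,0.216,0,0,0,0,0.475,-0.007,0.216,0,0,0,0,0.475,-0.007,0.216,0,0,0,0,0.475,-0.007,0.216,0,0,0,0,0.475,-0.007,0.216,0,0,0,0,0.475,-0.007,0.216,0,0,0,0],
)

```text
t: 9.93
eef_pos: [0.5778, 0.2425, 0.1814]
tool_rot: [-0.0, 0.768, 0.641, -0.0]
contact_force: [0.3, -0.5, -0.5]
gripper_width: 0.114
grasp_force: 58.8
```

Request:
jog_arm(
  moves=[0,0,0,0,0,0,0,0,0,0,0,0,0,0,0,0,0,0,0,0,0,0,0,0,0,0,0,0,0,0,0,0,0,0,0,0,0,0,0,0,0,0,0,0,0,0,0,0,0,0,0,0,0,0,0,0],
)

```text
t: 10.6
eef_pos: [0.5779, 0.2411, 0.1821]
tool_rot: [0.0, 0.768, 0.641, 0.0]
contact_force: [0.3, -0.8, -0.1]
gripper_width: 0.118
grasp_force: 58.8
```

Run:
```python
from h import *
a,b,w=Cam("scene"),Cam("side"),Cam("wrist");o=get_obs();R=Ro.from_quat(np.roll(o["tool_rot"],-1));p=o["eef_pos"]
print(p.round(4),o["contact_force"].round(2))
def z(c,k,hw,hh,q):
    q=np.int32(q);return cv2.resize(c.img[q[1]-hh:q[1]+hh,q[0]-hw:q[0]+hw],None,fx=k,fy=k,interpolation=cv2.INTER_CUBIC),q-[hw,hh]
A,qa=z(a,5,40,55,a.proj([p])[0]);B,qb=z(b,5,40,55,b.proj([p])[0]);print(qa,qb)
cv2.imwrite("pics/c4.png",np.hstack([A,B]));cv2.imwrite("pics/w4.png",w.img)
g=w.img.astype(float).mean(2);P=[]
for r in range(60,226,5):
    l=g[r-2:r+3].mean(0)[306:322];k=3+int(np.argmin(l[3:12]));s=np.clip(115-l[k-2:k+3],0,None)
    if s.sum()>10:P.append(w.plane((306+k-2+(s*np.arange(5)).sum()/s.sum(),r),.125))
T=1e3*R.inv().apply(np.array(P)-p);print(T[:,:2].round(1).tolist(),np.median(T[:,1]))
```

```text
[0.5778 0.2413 0.182 ] [-0.59 -0.43 -1.03]
[428 165] [216 101]
[[76.2, -0.6], [73.5, -0.5], [70.8, -0.7], [68.1, -0.6], [65.4, -0.6], [62.6, -0.7], [59.9, -0.8], [57.2, 2.1], [54.5, 2.3], [51.7, -1.7], [49.0, 1.7], [46.2, 1.8], [43.5, 2.0], [40.7, 1.9], [37.9, 2.0], [35.1, 2.0], [32.3, 2.0], [29.4, 2.0], [26.6, 1.8], [23.7, 1.9]] 1.8267686891006463
```

View pics/c4.png

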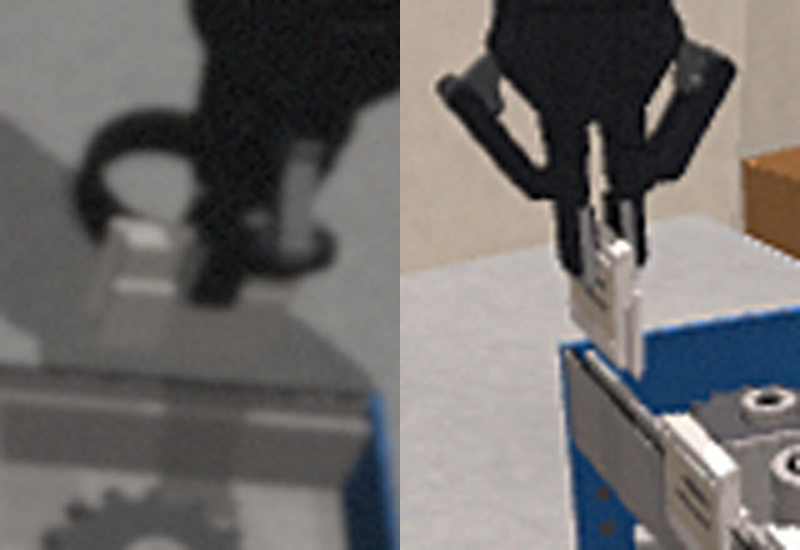

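The views show the holder hovering over the lip by the far end bay: tongue at side crop (635,370), lip at (565,350)–(665,440). I'll check the bead's profile in the wrist image.

Run:
```python
from h import *
w=Cam("wrist");o=get_obs();R=Ro.from_quat(np.roll(o["tool_rot"],-1));p=o["eef_pos"]
g=cv2.imread("pics/w4.png").astype(float).mean(2)
print(list(range(296,342)))
for r in range(60,240,20):print(r,g[r-3:r+4,296:342].mean(0).astype(int).tolist())
X=lambda x,y,z:p+R.apply([x/1e3,y/1e3,0])*[1,1,0]+[0,0,z]
for x in(30,50,70):print(x,w.proj([X(x,y,.125) for y in(-.3,1.2,2.7)]+[X(x,10.2,.12),X(x,13.2,.12)]).round(1).tolist())
```

```text
[296, 297, 298, 299, 300, 301, 302, 303, 304, 305, 306, 307, 308, 309, 310, 311, 312, 313, 314, 315, 316, 317, 318, 319, 320, 321, 322, 323, 324, 325, 326, 327, 328, 329, 330, 331, 332, 333, 334, 335, 336, 337, 338, 339, 340, 341]
60 [163, 163, 163, 163, 163, 163, 162, 160, 159, 158, 156, 155, 155, 155, 157, 159, 160, 160, 160, 159, 159, 159, 159, 159, 159, 159, 160, 160, 161, 161, 161, 162, 161, 161, 161, 161, 162, 163, 165, 164, 164, 163, 162, 161, 160, 159]
80 [162, 161, 160, 160, 160, 162, 163, 163, 163, 163, 163, 162, 162, 161, 160, 159, 160, 160, 161, 162, 162, 162, 161, 160, 159, 158, 159, 159, 160, 162, 163, 164, 164, 164, 164, 163, 163, 162, 161, 161, 161, 161, 162, 163, 163, 163]
100 [165, 165, 165, 164, 164, 163, 162, 162, 161, 161, 161, 161, 162, 163, 164, 163, 162, 161, 160, 160, 161, 163, 164, 165, 166, 166, 166, 166, 166, 166, 166, 166, 165, 165, 165, 165, 165, 165, 165, 165, 165, 165, 164, 164, 164, 165]
120 [119, 119, 120, 120, 121, 121, 121, 120, 119, 119, 118, 118, 119, 119, 119, 120, 120, 121, 122, 122, 122, 122, 122, 122, 121, 122, 122, 123, 123, 123, 122, 121, 1
[... 769 characters left out ...]
116, 116, 115, 115, 116, 117, 118, 117, 114, 109, 106, 105, 105, 105, 105, 104, 106, 112, 105, 85, 74, 95, 119, 131, 131, 131, 130, 128, 127, 123, 116, 110, 105, 97, 86, 104, 150, 176, 186, 188, 187, 176, 145, 130, 129]
220 [105, 103, 106, 111, 115, 116, 115, 115, 114, 111, 106, 104, 104, 104, 105, 105, 105, 108, 109, 94, 73, 72, 100, 123, 129, 129, 129, 127, 125, 120, 115, 111, 107, 100, 86, 81, 94, 116, 127, 130, 129, 129, 128, 128, 127, 127]
30 [[301.0, 557.3], [314.5, 557.5], [327.9, 557.4], [388.8, 519.9], [412.6, 517.5]]
50 [[294.9, 449.4], [314.5, 449.6], [334.2, 449.5], [415.8, 404.3], [447.2, 401.5]]
70 [[286.8, 178.4], [314.8, 178.3], [342.7, 178.5], [444.2, 173.3], [482.3, 175.4]]
```

The bead shows as the dark line at about col 316.8, with the slot's rear wall edge at about 333.3 (9.1 mm behind it, as expected). That puts the bead 1.7–2.0 mm off the tool plane, where 1.2 is wanted. I'll shift +0.6 mm along tool y and descend.

Request:
jog_arm(
  moves=[0,0.03,0,0,0,0,0,0,0,0.1,0,0,0,0,0,0,0.1,0,0,0,0,0,0,0.1,0,0,0,0,0,0,0.1,0,0,0,0,0,0,0.1,0,0,0,0,0,0,0.1,0,0,0,0,0,0,0.1,0,0,0,0],
)

```text
t: 11.47
eef_pos: [0.5783, 0.2412, 0.1677]
tool_rot: [-0.0, 0.768, 0.641, -0.0]
contact_force: [-0.6, 0.7, -0.2]
gripper_width: 0.123
grasp_force: 58.8
```

Request:
jog_arm(
  moves=[0,0,0.05,0,0,0,0,0,0,0.05,0,0,0,0,0,0,0.05,0,0,0,0,0,0,0.05,0,0,0,0,0,0,0.05,0,0,0,0,0,0,0.05,0,0,0,0,0,0,0,0,0,0,0,0,0,0,0,0,0,0],
)

```text
t: 12.13
eef_pos: [0.5784, 0.2412, 0.1619]
tool_rot: [0.0, 0.768, 0.641, -0.0]
contact_force: [0.1, -0.2, -1.5]
gripper_width: 0.118
grasp_force: 58.8
```

Request:
jog_arm(
  moves=[0,0,0.03,0,0,0,0,0,0,0.03,0,0,0,0,0,0,0.03,0,0,0,0,0,0,0.03,0,0,0,0,0,0,0.03,0,0,0,0,0,0,0,0,0,0,0,0,0,0,0,0,0,0,0,0,0,0,0,0,0],
)

```text
t: 12.8
eef_pos: [0.5784, 0.2413, 0.159]
tool_rot: [0.0, 0.768, 0.641, 0.0]
contact_force: [-0.8, -0.3, 0.1]
gripper_width: 0.119
grasp_force: 58.8
```

Request:
jog_arm(
  moves=[0,0,0.03,0,0,0,0,0,0,0.03,0,0,0,0,0,0,0.03,0,0,0,0,0,0,0.03,0,0,0,0,0,0,0.03,0,0,0,0,0,0,0.03,0,0,0,0,0,0,0,0,0,0,0,0,0,0,0,0,0,0],
)

```text
t: 13.47
eef_pos: [0.5785, 0.2413, 0.1559]
tool_rot: [0.0, 0.768, 0.641, 0.0]
contact_force: [-1.0, -1.6, 4.4]
gripper_width: 0.119
grasp_force: 59.3
```

Run:
```python
from h import *
o=get_obs();print(o["eef_pos"].round(4),o["contact_force"].round(2),o["torque"].round(2))
b=Cam("side");cv2.imwrite("pics/side5.png",cv2.resize(b.img[100:210,216:316],None,fx=5,fy=5,interpolation=cv2.INTER_CUBIC))
```

```text
[0.5785 0.2413 0.1559] [-1.05 -1.57  4.36] [-0.24  0.37  0.03]
```

View pics/side5.png

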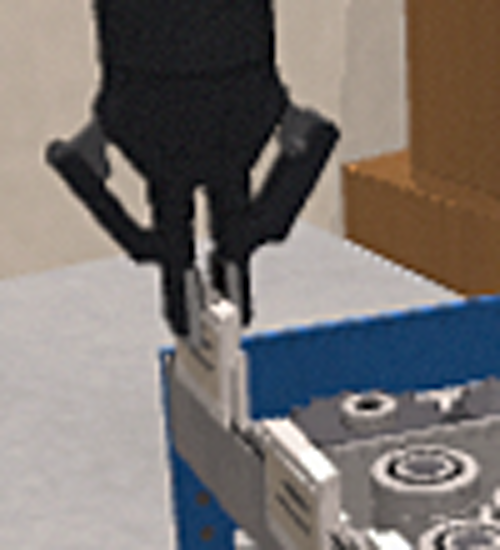

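Contact of 4.4 N at TCP z 0.156, where the tip should be near 0.119. That suggests the slot's rear wall (z 0.120) rather than the lip. In the side crop the plate bottom is just above the lip at (225,425). I'll check the holder's height in the grip from the earlier side crop.

Run:
```python
from h import *
b=Cam("side")
def face(px,p,phi,off):
    n=np.array([np.cos(np.radians(phi-90)),np.sin(np.radians(phi-90)),0]);d=b.ray(px);P0=p+off*n
    X=b.c+d*((P0-b.c)@n)/(d@n);t=np.array([-n[1],n[0],0]);return (1e3*np.array([(X-p)@t,X[2]-p[2]])).round(1)
p=np.array([.4202,-.2621,.2212])
for n,u,v in(("top-",303,243),("top+",107,188),("bot-",295,410),("bot+",107,328)):
    print(n,face((289+(u+.5)/4-.5,196+(v+.5)/4-.5),p,105.7,-.005))
p=get_obs()["eef_pos"]
for n,u,v in(("plate bot-",225,425),("plate top-",212,303)):
    print(n,face((216+(u+.5)/5-.5,100+(v+.5)/5-.5),p,79.6,-.005))
```

```text
top- [-36.6  30.9]
top+ [33.8 22.9]
bot- [-37.2 -27.4]
bot+ [ 34.3 -29.2]
plate bot- [-32.1 -28.8]
plate top- [-26.4  26.9]
```

The offsets are confirmed: the holder's origin is about 2.5–3 mm below the TCP, so the tip is on the rear wall. I'll ease up 0.4 mm and slide toward the lip.

Request:
jog_arm(
  moves=[0,-0.02,-0.02,0,0,0,0,0,-0.02,0,0,0,0,0,0,-0.02,0,0,0,0,0,0,-0.02,0,0,0,0,0,0,-0.01,0,0,0,0,0,0,0,0,0,0,0,0,0,0,0,0,0,0,0,0,0,0,0,0,0,0],
)

```text
t: 14.23
eef_pos: [0.5776, 0.2414, 0.1559]
tool_rot: [0.0, 0.768, 0.641, 0.001]
contact_force: [5.8, -1.2, 0.3]
gripper_width: 0.122
grasp_force: 61.3
```

The tool is now pushed back +5.8 N in x, so the tongue tip is behind the lip and bearing on its rear face. The earlier contact was therefore the tongue's thicker shoulder on the lip edge, and the holder needs to go about 2 mm the other way.

Request:
jog_arm(
  moves=[0,0.03,-0.01,0,0,0,0,0,0.03,0,0,0,0,0,0,0.03,0,0,0,0,0,0,0.03,0,0,0,0,0,0,0.03,0,0,0,0,0,0,0.03,0,0,0,0,0,0,0,0,0,0,0,0,0,0,0,0,0,0,0],
)

```text
t: 14.9
eef_pos: [0.5788, 0.2412, 0.1558]
tool_rot: [-0.001, 0.767, 0.641, -0.001]
contact_force: [-2.3, -0.1, 5.5]
gripper_width: 0.119
grasp_force: 59.0
```

Request:
jog_arm(
  moves=[0,0,0.03,0,0,0,0,0,0,0.03,0,0,0,0,0,0,0.03,0,0,0,0,0,0,0.03,0,0,0,0,0,0,0.03,0,0,0,0,0,0,0,0,0,0,0,0,0,0,0,0,0,0,0,0,0,0,0,0,0],
)

```text
t: 15.57
eef_pos: [0.58, 0.2409, 0.1528]
tool_rot: [-0.0, 0.768, 0.641, -0.0]
contact_force: [-0.4, -0.5, -1.0]
gripper_width: 0.118
grasp_force: 59.1
```

It slipped in: no force at z 0.1528, with the tip below the lip top. Continuing down gently.

Request:
jog_arm(
  moves=[0,0,0.04,0,0,0,0,0,0,0.04,0,0,0,0,0,0,0.04,0,0,0,0,0,0,0.04,0,0,0,0,0,0,0.04,0,0,0,0,0,0,0,0,0,0,0,0,0,0,0,0,0,0,0,0,0,0,0,0,0],
)

```text
t: 16.23
eef_pos: [0.5802, 0.2409, 0.1489]
tool_rot: [0.0, 0.768, 0.641, -0.0]
contact_force: [1.1, 0.1, -1.0]
gripper_width: 0.117
grasp_force: 59.1
```

Request:
jog_arm(
  moves=[0,0,0.08,0,0,0,0,0,0,0.08,0,0,0,0,0,0,0.08,0,0,0,0,0,0,0.08,0,0,0,0,0,0,0.08,0,0,0,0,0,0,0.08,0,0,0,0,0,0,0,0,0,0,0,0,0,0,0,0,0,0],
)

```text
t: 16.9
eef_pos: [0.5801, 0.2409, 0.1392]
tool_rot: [-0.0, 0.768, 0.641, -0.0]
contact_force: [0.4, 0.5, -0.3]
gripper_width: 0.122
grasp_force: 59.1
```

Request:
jog_arm(
  moves=[0,0,0.06,0,0,0,0,0,0,0.06,0,0,0,0,0,0,0.06,0,0,0,0,0,0,0.06,0,0,0,0,0,0,0.06,0,0,0,0,0,0,0,0,0,0,0,0,0,0,0,0,0,0,0,0,0,0,0,0,0],
)

```text
t: 17.57
eef_pos: [0.5802, 0.241, 0.1334]
tool_rot: [-0.0, 0.768, 0.641, 0.0]
contact_force: [-0.2, -0.1, -0.3]
gripper_width: 0.115
grasp_force: 59.1
```

Request:
jog_arm(
  moves=[0,0,0.03,0,0,0,0,0,0,0.03,0,0,0,0,0,0,0.03,0,0,0,0,0,0,0.03,0,0,0,0,0,0,0.03,0,0,0,0,0,0,0.03,0,0,0,0,0,0,0,0,0,0,0,0,0,0,0,0,0,0],
)

```text
t: 18.23
eef_pos: [0.5801, 0.2409, 0.1297]
tool_rot: [-0.0, 0.768, 0.641, -0.0]
contact_force: [0.4, 0.6, -0.0]
gripper_width: 0.121
grasp_force: 59.1
```

Request:
jog_arm(
  moves=[0,0,0.02,0,0,0,0,0,0,0.02,0,0,0,0,0,0,0.02,0,0,0,0,0,0,0.02,0,0,0,0,0,0,0,0,0,0,0,0,0,0,0,0,0,0,0,0,0,0,0,0,0,0,0,0,0,0,0,0],
)

```text
t: 18.9
eef_pos: [0.5802, 0.2409, 0.1282]
tool_rot: [0.0, 0.768, 0.641, 0.0]
contact_force: [-0.1, -0.5, -0.5]
gripper_width: 0.113
grasp_force: 59.1
```

Request:
jog_arm(
  moves=[0,0,0.02,0,0,0,0,0,0,0.02,0,0,0,0,0,0,0.02,0,0,0,0,0,0,0,0,0,0,0,0,0,0,0,0,0,0,0,0,0,0,0,0,0,0,0,0,0,0,0,0,0,0,0,0,0,0,0],
)

```text
t: 19.57
eef_pos: [0.5802, 0.241, 0.1278]
tool_rot: [0.0, 0.768, 0.641, 0.0]
contact_force: [-1.8, -1.3, 6.3]
gripper_width: 0.121
grasp_force: 60.3
```

Seated at z 0.1278, as predicted. I'll press a little more to reach about 10 N.

Request:
jog_arm(
  moves=[0,0,0.02,0,0,0,0,0,0,0,0,0,0,0,0,0,0,0,0,0,0,0,0,0,0,0,0,0,0,0,0,0,0,0,0,0,0,0,0,0,0,0,0,0,0,0,0,0,0,0,0,0,0,0,0,0],
)

```text
t: 20.23
eef_pos: [0.5803, 0.241, 0.1278]
tool_rot: [0.0, 0.768, 0.641, 0.0]
contact_force: [-3.7, -1.8, 8.6]
gripper_width: 0.119
grasp_force: 60.8
```

Run:
```python
from h import *
b=Cam("side");a=Cam("scene");o=get_obs();print(o["eef_pos"].round(4),o["contact_force"].round(2),o["torque"].round(2))
f=lambda i,x,y:cv2.resize(i[y:y+110,x:x+80],None,fx=5,fy=5,interpolation=cv2.INTER_CUBIC)
cv2.imwrite("pics/c6.png",np.hstack([f(a.img,425,180),f(b.img,226,110)]))
```

```text
[0.5803 0.2409 0.1278] [-3.75 -2.13  9.96] [-0.42  0.77  0.02]
```

View pics/c6.png

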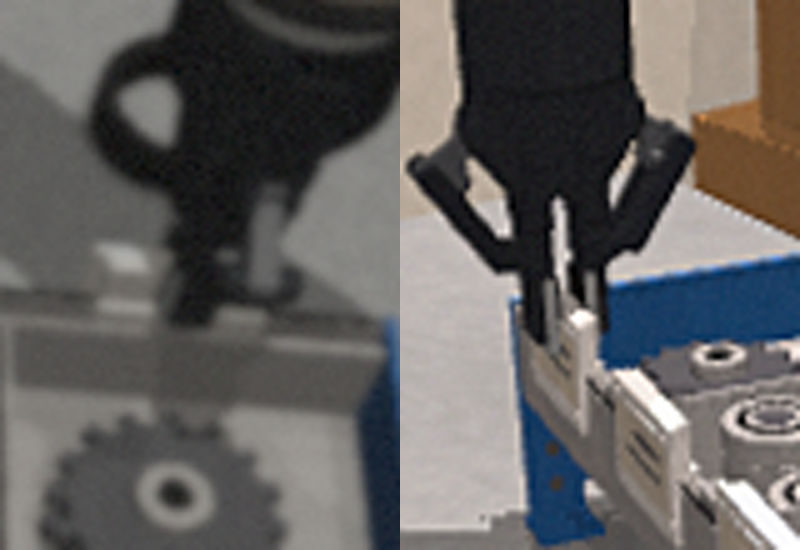

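The pictures show the holder seated over the lip in the sprocket bay, level with the fitted ones. It is close to the bay's middle: scene crop x 95–270 in a bay spanning 5–385. The push is about 9–10 N, so I'm handing in.

```bash
python3 -c "
from station import *
print(hand_in())"
```

```text
the job is handed in; nothing more can be done
None
```

The holder is seated over the lip in the middle of the sprocket bay, card side out and still gripped, pressed down with about 9–10 N; the job is handed in, but no verdict was returned.

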